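# Load the demagnetiser and set its blank selector by clicks

## Robot

A 6-joint arm with a two-finger parallel gripper is mounted at the origin on a cart in front of the work surface, level with it; the furniture and walls round the work are solid. World frame = base frame: x ahead of the robot, y to its left, z up, the work surface at z = 0. Lengths are in m, angles in rad, forces in N, time in s.
With the tool pointing down it reaches from about 0.35 to 0.975 m from the base axis. Payload 4.9 kg.
Tool frame: the origin (TCP) lies midway between the tips of the shut fingers; the grasp point (between the pads) lies ctrl.grip_depth behind it (ctrl.grip_depth is the distance from the TCP to the grasp point, in m); y points along the fingers, z is the direction in which the jaws open and shut, and the axes are right-handed (so a half turn about y gives the same grasp; the last joint's range is limited). The gripper opens to 85 mm and grips with 20 to 120 N. Pads are 22 mm wide; open, the fingers measure 114 mm over their backs; the gripper's body (76 mm by 85 mm) begins 54 mm behind the grasp point. The pads swing forward as they close: fully open they stand 13 mm farther back than shut.
Start: joints at [-1.317, 0.053, 1.613, -0, 1.476, -0.119], TCP at [0.228, -0.582, 0.231] pointing down, gripper open.
Joint ranges: [-3.01, 3.01], [-1.01, 2.22], [0.06, 2.58], [-1.02, 4.17], [0.09, 2.62], [-3.14, 3.14]. Speed limits (rad/s): [2.57, 2.57, 3.14, 3.14, 3.14, 3.14].

## Interface

Orientations are given as a rotation vector (axis times angle).
In Python, from station import ctrl gives the robot as it stands.
- The arm moves only by the tool jog_arm, never from a script. Its argument "moves" is a list of rows, each a list of 6 numbers: the shift along the tool's x, y, z in mm, then the turn, a rotation vector about the tool's x, y, z in rad. In form: [[x, y, z, wx, wy, wz], ...]. A call has 1 to 12 rows; each row shifts and turns the commanded pose from where the row before left it, along the tool's axes as they then stand; what a row does not reach is not made up. A row lasts 1/10 s, in which the tool goes at most 50 mm and 8.59 degrees, less where a joint would pass 70% of its speed; a pose out of reach is approached as far as the arm can. A call is refused whole if a number of a shift passes 50 or a number of a turn 0.15, either way. A call with a gripper value outside its range is refused whole. "grip" is the finger opening in mm, from 0 to 85.4, set as the call begins (left out, the last holds). The fingers move at their own pace and stop on an object; "grip_force" is the grip in N (left out, the last holds). Time passes only in rows, so rows that do not move let the fingers close. It gives the time, the measured TCP pose, the force and the opening at its end, in the units of the state.
- ctrl.get_obs(): the state, without advancing time (a new reading comes with each control period).
- ctrl.get_image(name): name is "scene" or "top" or "wrist"; returns the picture (420x560x3 uint8, red, green, blue); there is no depth.
- ctrl.camera_params(name): a dict with "fx", "fy", "cx", "cy" (pixels), "pose" (4x4, takes a point from camera to world coordinates); the wrist camera has in their place "T_tool_cam" (4x4, takes a point from camera to tool coordinates, whose origin is the TCP and whose axes are the tool frame's). Camera axes: x right, y up, looking along -z (the intrinsics and any distortion apply to the point x, -y, -z); pixel columns grow to the right and rows downward; lengths in m; the calibration is good to about 2 mm. A picture is of the moment at which its call begins: read the wrist's pose just before it. camera_params takes no time and is no camera call.
- ctrl.finish_job(): hands the job in, once; it reports no verdict.
The state is a dict: "t": time; "q": joint angles; "dq": joint speeds; "effort": joint torques, N m; "tool_pos": TCP position; "tool_rot": TCP orientation; "contact_force": force on the tool from outside, world axes, zero at the start; "wrist_torque": the same for the moment, N m; "opening": finger opening in m.
Only numpy, scipy, OpenCV 4.12 (cv2) and the standard library are available. Lean on these libraries where they do the work, as an engineer would, in place of code of your own. Each camera call takes 0.05 s, during which the arm holds its last target. There are 200 camera calls.

## Task

Lay the cold chisel flat in the open drawer of the green demagnetiser (lay it, do not drop it in), then push the drawer fully shut. Only then set the strength: the selector on top is unmarked, so swing its lever counter-clockwise (seen from above) all the way to its end stop, then come back exactly three clicks clockwise and leave it resting in that click. Leave the tape roll and the oil can where they are.

Things in the scene. Friction and masses are not known exactly. Their poses are not given: they have to be found in the camera images.
- cold_chisel: Grey-brown steel cold chisel with a bright flat blade, 166 mm long along its own y, 19 x 19 mm across, 0.15 to 0.3 kg, lying on the table to the right of the demagnetiser, its length roughly crosswise. Origin under the middle of its length, on its underside; it balances about 15 mm from there towards its +y. Pinch it across its shank there (about 16 mm wide and high).
- demag: Green steel demagnetiser, fixed to the table on four short legs (35 mm clear under it): housing 130 mm deep (its x, pointing away from its drawer front), 240 mm wide (y), with a flat top 105 mm above the table. Origin at the centre of its footprint, on the table; z up. The drawer leaves through the front face at its x = -65 mm.
- drawer (a joint): How far the drawer is pulled out, in m: 0 fully shut, 0.105 fully open; it slides along the housing's x (shut is towards +x) and stays where it is left; about 2 N of friction plus 4 N per m/s of drag.
- drawer_in (a point): Centre of the drawer's inner floor, 49 mm above the table; moves with the drawer, axes as the housing's. The inside is 100 mm (x) by 200 mm (y); walls 4 mm thick rise 30 mm above the floor. When the drawer is out 0.098 m or more, as it is at the start, practically all of the inside is clear of the housing.
- drawer_front (a point): Foremost point of the drawer, middle of the small grip ledge (110 mm wide, 10 mm high) on its grey front panel, 89 mm above the table; moves with the drawer, axes as the housing's. The panel itself is 236 mm wide and reaches from 43 to 99 mm above the table; its flat face lies 5.5 mm behind this point.
- selector (a joint): Angle of the blank black selector in rad: 0 in the click at the counter-clockwise end stop (seen from above), growing clockwise. Seven click positions, one every 30 degrees (0.5236 rad), the last at 3.14. A sprung detent of about 0.2 Nm pulls it into the nearest click; once past half way it snaps on by itself. It starts in one of the last three.
- selector_axis (a point): Point on the selector's axis at the housing's top face, 105 mm above the table; fixed to the housing, axes as the housing's. The lever lies at -150 degrees minus the joint angle from the housing's +x, counted counter-clockwise from above: at angle 0 (end stop) it points towards the drawer and 30 degrees to the right of that (seen with the drawer towards you), at 2.09 rad straight left (+y).
- lever_tip (a point): Outer end of the selector's lever, half way up it: a bar 14 mm wide and 21 mm high (from 112 to 133 mm above the table) that reaches 67 mm from the axis. The round hub under and around the axis has radius 31 mm up to 7 mm above the housing's top and 24 mm up to 29 mm above it. Push the bar sideways near its end with a fingertip.
- tape_roll: Roll of masking tape lying flat, 110 mm across, 24 mm high; bystander. Origin at the centre of its underside.
- oil_can: Green thumb oil can, 70 mm across, 160 mm high, standing; bystander. Origin at the centre of its underside.

How it is judged:
By the outcome, as a careful person would: the job done as asked, in the order asked, and still so for the second after the job is handed in, with the robot touching nothing.
It also fails if it takes over 66 s, if anything falls off the work surface, if the arm or the gripper's body presses on something with over 40 N, if the wrist force passes 120 N, or if a joint passes its speed limit or range.

## Working session

There is one attempt and no reset: what is moved stays moved. The work goes in short steps, Python scripts to look and compute and a tool call to move; the robot and the scene stay as the last step left them, time stands still between calls to the robot, and variables do not carry over. Pictures are saved under pics/ and viewed, about 8 in all and at most 12, crops included, and the job is handed in when it is done.

Besides the shell and the picture viewer there is one more tool, called after "Request:" by a JSON object that holds its "op" and its "data", one argument or row to a line. jog_arm: Moves the arm, as the interface text tells. Its arguments: {"type":"object","properties":{"moves":{"type":"array","items":{"type":"array","items":{"type":"number"}}},"grip":{"type":"number"},"grip_force":{"type":"number"}},"required":["moves"]}

```bash
mkdir -p pics; ls
python3 - <<'E'
from station import ctrl
import cv2,numpy as np
np.set_printoptions(precision=4,suppress=True)
o=ctrl.get_obs();print(o['t'],o['tool_pos'],o['tool_rot'],o['opening'],ctrl.grip_depth)
for n in('scene','top'):
    cv2.imwrite(f'pics/{n}0.png',ctrl.get_image(n)[:,:,::-1]);print(n,ctrl.camera_params(n))
print(ctrl.camera_params('wrist'))
E
```

```text
pics
0.0 [ 0.2275 -0.5815  0.2301] [-0.3806  2.02   -2.0157] 0.0853434058824014 0.0187
scene {'fx': 484.9201208608702, 'fy': 484.9201208608702, 'cx': 271.723449423474, 'cy': 208.7615400910132, 'pose': array([[-0.8256,  0.2681, -0.4965, -0.1223],
       [-0.5638, -0.3572,  0.7447,  1.0155],
       [ 0.0222,  0.8947,  0.4461,  0.7152],
       [ 0.    ,  0.    ,  0.    ,  1.    ]])}
top {'fx': 469.69616760284407, 'fy': 469.69616760284407, 'cx': 284.03088810985133, 'cy': 204.55641131613723, 'pose': array([[-0.0189,  0.9983, -0.0557,  0.4413],
       [-0.9997, -0.018 ,  0.016 ,  0.0074],
       [ 0.0149,  0.056 ,  0.9983,  1.4272],
       [ 0.    ,  0.    ,  0.    ,  1.    ]])}
{'fx': 314.03253032327086, 'fy': 314.03253032327086, 'cx': 278.31232884160534, 'cy': 211.5881658297702, 'T_tool_cam': array([[-0.0003, -0.9641, -0.2655, -0.0665],
       [-0.0007,  0.2655, -0.9641, -0.1426],
       [ 1.    , -0.0001, -0.0008,  0.0002],
       [ 0.    ,  0.    ,  0.    ,  1.    ]])}
```

View pics/top0.png

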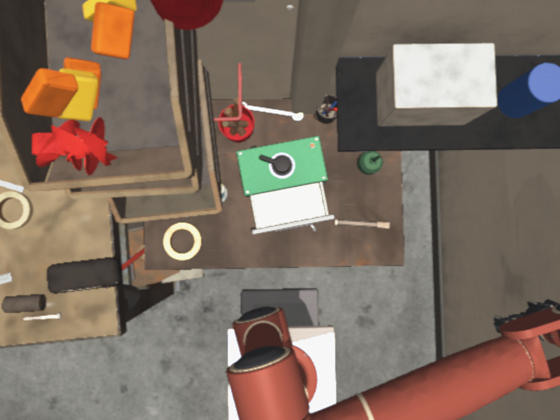

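View pics/scene0.png

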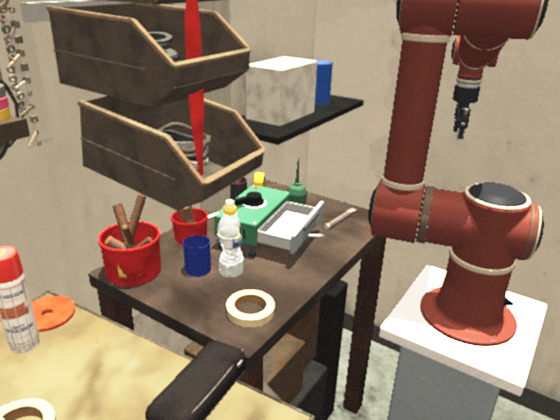

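```bash
cat > h.py <<'E'
from station import ctrl
import cv2,numpy as np
from scipy.spatial.transform import Rotation as R
np.set_printoptions(precision=4,suppress=True)
def ray(P,T,px,z):
    d=T[:3,:3]@np.array([(px[0]-P['cx'])/P['fx'],-(px[1]-P['cy'])/P['fy'],-1]);o=T[:3,3]
    return o+d*(z-o[2])/d[2]
def top(px,z): P=ctrl.camera_params('top');return ray(P,P['pose'],px,z)
def tool():
    o=ctrl.get_obs();T=np.eye(4);T[:3,:3]=R.from_rotvec(o['tool_rot']).as_matrix();T[:3,3]=o['tool_pos'];return T
def wrist(px,z,T): P=ctrl.camera_params('wrist');return ray(P,T@P['T_tool_cam'],px,z)
def proj(P,T,p):
    c=np.linalg.inv(T)@np.append(p,1);return np.array([P['cx']+P['fx']*c[0]/-c[2],P['cy']-P['fy']*c[1]/-c[2]])
E
python3 - <<'E'
import cv2
i=cv2.imread('pics/top0.png')[125:260,215:410]
cv2.imwrite('pics/crop0.png',cv2.resize(i,None,fx=4,fy=4,interpolation=cv2.INTER_CUBIC))
from h import *
print(tool())
E
```

```text
[[-0.9313 -0.0005  0.3642  0.2275]
 [-0.3642  0.0018 -0.9313 -0.5815]
 [-0.0002 -1.     -0.0019  0.2302]
 [ 0.      0.      0.      1.    ]]
```

View pics/crop0.png

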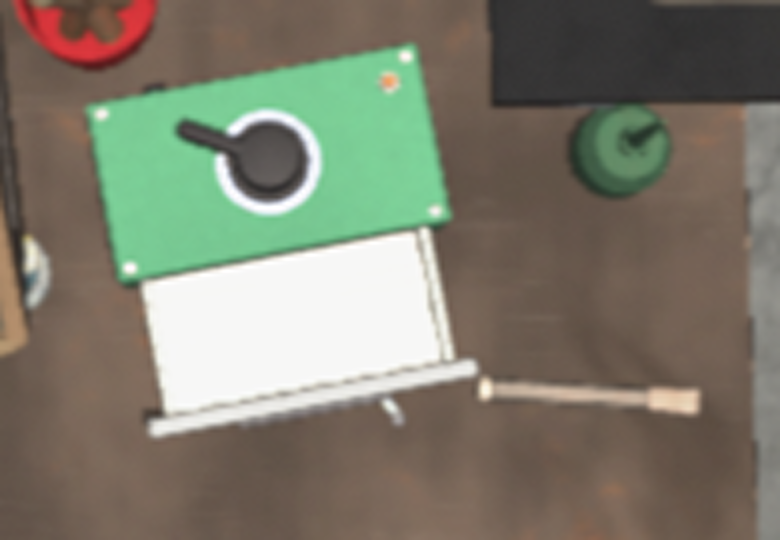

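Run:
```python
from h import *
c=lambda x,y,z: top((215+x/4-.375,125+y/4-.375),z)
H=[c(*p,.105) for p in((88,105),(415,45),(450,218),(122,283))]
print('H',np.array(H),'center',np.mean(H,0))
x=(H[0]+H[1]-H[2]-H[3]);y=(H[0]+H[3]-H[1]-H[2])
print('yaw',np.arctan2(x[1],x[0]),np.arctan2(-y[0],y[1]),'size',np.linalg.norm(x)/2,np.linalg.norm(y)/2)
print('front',c(150,432,.099),c(477,368,.099))
print('axis',c(268,160,.134),'tip',c(180,128,.133))
a,b=c(480,388,.014),c(700,402,.014);print('chisel',a,b,np.linalg.norm(a-b),(a+b)/2,'can',c(620,145,.05),'tape',top((182,241),.024))
```

```text
H [[ 0.6699  0.1177  0.105 ]
 [ 0.7092 -0.1152  0.105 ]
 [ 0.5851 -0.1371  0.105 ]
 [ 0.5431  0.0955  0.105 ]] center [ 0.6268 -0.0098  0.105 ]
yaw 0.1744253716654306 0.17281613570506146 size 0.12739071249653963 0.23626704224959388
front [0.4379 0.0777 0.099 ] [ 0.4787 -0.1544  0.099 ]
axis [ 0.6245 -0.0087  0.134 ] tip [0.648  0.0519 0.133 ]
chisel [ 0.466  -0.1666  0.014 ] [ 0.4524 -0.3325  0.014 ] 0.1664630688766003 [ 0.4592 -0.2496  0.014 ] can [ 0.6432 -0.2704  0.05  ] tape [0.4168 0.29   0.024 ]
```

```bash
cat >> h.py <<'E'
def pose(p,phi):
    c,s=np.cos(phi),np.sin(phi);T=np.eye(4);T[:3,:3]=np.array([[s,0,c],[-c,0,s],[0,-1,0]]);T[:3,3]=p;return T
def plan(targets,n=None,T=None):
    """print rounded jog rows from T (default measured) through [(pos,phi,rows)]"""
    T=tool() if T is None else T
    for p,phi,n in targets:
        G=pose(p,phi);rows=[]
        D=R.from_matrix(T[:3,:3].T@G[:3,:3]).as_rotvec();p0=T[:3,3].copy()
        for k in range(n):
            d=T[:3,:3].T@(p0+(G[:3,3]-p0)*(k+1)/n-T[:3,3])*1000
            r=list(np.round(d,1)+0.)+list(np.round(D/n,3)+0.);rows.append([float(v) for v in r])
            T=T.copy();T[:3,3]+=T[:3,:3]@np.array(r[:3])/1000;T[:3,:3]=T[:3,:3]@R.from_rotvec(r[3:]).as_matrix()
        print(rows)
E
python3 - <<'E'
from h import *
plan([((.459,-.25,.14),-.082,12)])
E
```

```text
[[-28.0, 7.6, -18.7, 0.0, -0.093, 0.0], [-29.7, 7.5, -16.0, 0.0, -0.093, 0.0], [-31.0, 7.6, -13.2, 0.0, -0.093, 0.0], [-32.1, 7.5, -10.2, 0.0, -0.093, 0.0], [-32.9, 7.6, -7.2, 0.0, -0.093, 0.0], [-33.4, 7.5, -4.2, 0.0, -0.093, 0.0], [-33.7, 7.6, -1.0, 0.0, -0.093, 0.0], [-33.6, 7.5, 2.1, 0.0, -0.093, 0.0], [-33.3, 7.6, 5.2, 0.0, -0.093, 0.0], [-32.6, 7.6, 8.3, 0.0, -0.093, 0.0], [-31.7, 7.5, 11.3, 0.0, -0.093, 0.0], [-30.6, 7.6, 14.2, 0.0, -0.093, 0.0]]
```

Request:
{"op": "jog_arm", "data": {
  "moves": [
    [-28,7.5,-18.7,0,-0.093,0],
    [-29.7,7.5,-16,0,-0.093,0],
    [-31,7.5,-13.2,0,-0.093,0],
    [-32.1,7.5,-10.2,0,-0.093,0],
    [-32.9,7.5,-7.2,0,-0.093,0],
    [-33.4,7.5,-4.2,0,-0.093,0],
    [-33.7,7.5,-1,0,-0.093,0],
    [-33.6,7.5,2.1,0,-0.093,0],
    [-33.3,7.5,5.2,0,-0.093,0],
    [-32.6,7.5,8.3,0,-0.093,0],
    [-31.7,7.5,11.3,0,-0.093,0],
    [-30.6,7.5,14.2,0,-0.093,0]
  ],
  "grip": 45
}}

```text
t: 1.3
tool_pos: [0.4595, -0.2492, 0.1406]
tool_rot: [-1.171, 1.267, -1.266]
contact_force: [0.6, -0.8, 0.1]
opening: 0.0452
```

Request:
{"op": "jog_arm", "data": {
  "moves": [
    [0,0,0,0,0,0],
    [0,0,0,0,0,0]
  ]
}}

```text
t: 1.5
tool_pos: [0.459, -0.2501, 0.1407]
tool_rot: [-1.17, 1.27, -1.268]
contact_force: [0.1, 0.2, -0.0]
opening: 0.0454
```

Run:
```python
from h import *
T=tool();print(T)
cv2.imwrite('pics/w1.png',ctrl.get_image('wrist')[:,:,::-1]); np.save('T1.npy',T)
```

```text
[[-0.0811 -0.0012  0.9967  0.459 ]
 [-0.9967  0.0003 -0.0811 -0.2501]
 [-0.0002 -1.     -0.0012  0.1407]
 [ 0.      0.      0.      1.    ]]
```

View pics/w1.png

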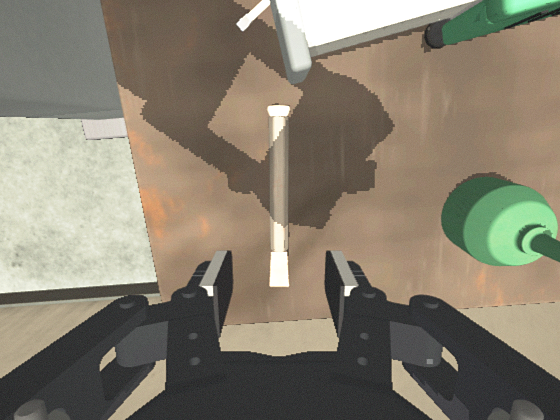

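Run:
```python
from h import *
T=np.load('T1.npy')
a=wrist((279,105),.016,T);b=wrist((279.5,286),.005,T);m1=wrist((279,140),.016,T);m2=wrist((279.5,235),.016,T)
print(a,b,np.linalg.norm(a-b),(a+b)/2,m1,m2,'yaw',np.arctan2(-(m1-m2)[0],(m1-m2)[1]))
```

```text
[ 0.4656 -0.1682  0.016 ] [ 0.4526 -0.336   0.005 ] 0.16863724789675433 [ 0.4591 -0.2521  0.0105] [ 0.4634 -0.1957  0.016 ] [ 0.4572 -0.2791  0.016 ] yaw -0.07491919892040595
```

Request:
{"op": "jog_arm", "data": {
  "moves": [
    [-11,0,0,0,0,0],
    [0,30,0,0,0,0],
    [0,30,0,0,0,0],
    [0,30,0,0,0,0],
    [0,20,0,0,0,0],
    [0,15,0,0,0,0],
    [0,8,0,0,0,0],
    [0,3.5,0,0,0,0],
    [0,0,0,0,0,0],
    [0,0,0,0,0,0]
  ]
}}

```text
t: 2.55
tool_pos: [0.4609, -0.2403, 0.0059]
tool_rot: [-1.169, 1.268, -1.271]
contact_force: [0.8, 0.1, 0.5]
opening: 0.0449
```

Request:
{"op": "jog_arm", "data": {
  "moves": [
    [0,0,0,0,0,0],
    [0,0,0,0,0,0],
    [0,0,0,0,0,0],
    [0,0,0,0,0,0],
    [0,0,0,0,0,0],
    [0,0,0,0,0,0],
    [0,0,0,0,0,0],
    [0,0,0,0,0,0]
  ],
  "grip": 5,
  "grip_force": 60
}}

```text
t: 3.35
tool_pos: [0.4606, -0.2401, 0.0058]
tool_rot: [-1.169, 1.268, -1.27]
contact_force: [-1.9, 0.5, 6.0]
opening: 0.0137
```

Request:
{"op": "jog_arm", "data": {
  "moves": [
    [0,-5,0,0,0,0],
    [0,-10,0,0,0,0],
    [0,-20,0,0,0,0],
    [0,-30,0,0,0,0],
    [0,-35,0,0,0,0],
    [0,-30,0,0,0,0],
    [0,-15,0,0,0,0],
    [0,0,0,0,0,0],
    [0,0,0,0,0,0]
  ]
}}

```text
t: 4.25
tool_pos: [0.4594, -0.2393, 0.1485]
tool_rot: [-1.17, 1.271, -1.268]
contact_force: [0.3, 0.5, -3.0]
opening: 0.0138
```

Run:
```python
from h import *
T=tool();print(T,ctrl.get_obs()['contact_force'],ctrl.get_obs()['wrist_torque'])
cv2.imwrite('pics/w2.png',ctrl.get_image('wrist')[:,:,::-1]); np.save('T2.npy',T)
```

```text
[[-0.0819 -0.0015  0.9966  0.4594]
 [-0.9966  0.0011 -0.0819 -0.2393]
 [-0.0009 -1.     -0.0015  0.1485]
 [ 0.      0.      0.      1.    ]] [ 0.3397  0.5195 -3.0216] [-0.0092 -0.0323 -0.0179]
```

View pics/w2.png

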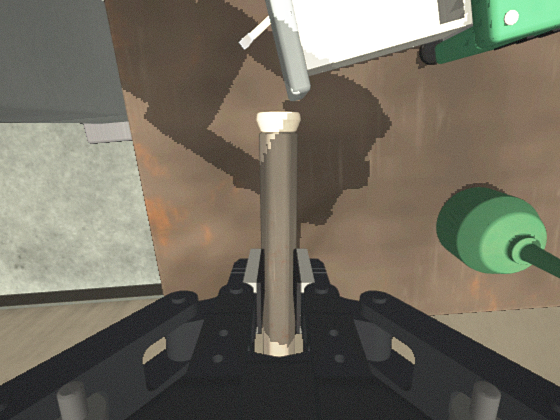

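Run:
```python
from h import *
T=np.load('T2.npy')
h=wrist((279,113),.155,T);print('head tool',np.linalg.inv(T)@np.append(h,1))
plan([((.515,-.0185,.15),.17,8)])
```

```text
head tool [-0.0715 -0.0064 -0.0002  1.    ]
[[-28.0, -0.3, 4.7, 0.0, -0.032, 0.0], [-27.9, -0.2, 5.6, 0.0, -0.032, 0.0], [-27.7, -0.3, 6.5, 0.0, -0.032, 0.0], [-27.4, -0.2, 7.4, 0.0, -0.032, 0.0], [-27.2, -0.3, 8.3, 0.0, -0.032, 0.0], [-27.0, -0.3, 9.1, 0.0, -0.032, 0.0], [-26.6, -0.2, 10.0, 0.0, -0.032, 0.0], [-26.3, -0.3, 10.8, 0.0, -0.032, 0.0]]
```

Request:
{"op": "jog_arm", "data": {
  "moves": [
    [-28,-0.3,4.7,0,-0.032,0],
    [-27.9,-0.2,5.6,0,-0.032,0],
    [-27.7,-0.3,6.5,0,-0.032,0],
    [-27.4,-0.2,7.4,0,-0.032,0],
    [-27.2,-0.3,8.3,0,-0.032,0],
    [-27,-0.3,9.1,0,-0.032,0],
    [-26.6,-0.2,10,0,-0.032,0],
    [-26.3,-0.3,10.8,0,-0.032,0],
    [0,0,0,0,0,0],
    [0,0,0,0,0,0]
  ]
}}

```text
t: 5.3
tool_pos: [0.5148, -0.0188, 0.1497]
tool_rot: [-1.289, 1.082, -1.077]
contact_force: [-0.0, 1.2, -2.2]
opening: 0.0136
```

Run:
```python
from h import *
T=tool();print(T)
im=ctrl.get_image('wrist')[:,:,::-1].copy();P=ctrl.camera_params('wrist')
np.save('T3.npy',T)
# overlay predicted drawer inside (wall tops) for out=.1 estimate
c,s=np.cos(.174),np.sin(.174);H=np.array([[c,-s,0],[s,c,0],[0,0,1]])
q=np.array([proj(P,T@P['T_tool_cam'],np.array([.627,-.010,0])+H@np.array([-.112+x,y,.079])) for x,y in((-.05,-.1),(.05,-.1),(.05,.1),(-.05,.1))])
print(q)
cv2.polylines(im,[q.astype(int).reshape(-1,1,2)],True,(0,0,255),1)
cv2.imwrite('pics/w3.png',im)
```

```text
[[ 0.1742 -0.0039  0.9847  0.5148]
 [-0.9847  0.0002  0.1742 -0.0188]
 [-0.0008 -1.     -0.0038  0.1497]
 [ 0.      0.      0.      1.    ]]
[[217.0829 353.5548]
 [341.2723 353.9726]
 [358.5074  88.5207]
 [201.2465  88.3295]]
```

View pics/w3.png

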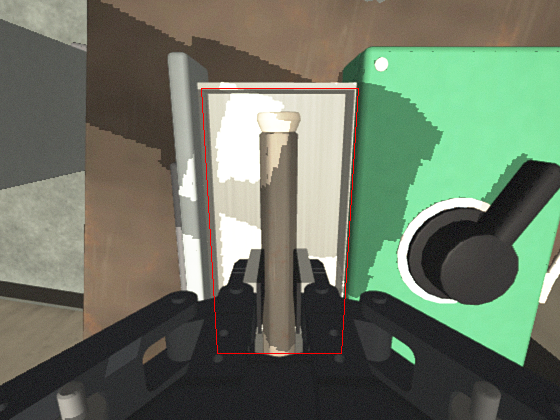

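Request:
{"op": "jog_arm", "data": {
  "moves": [
    [0,20,0,0,0,0],
    [0,25,0,0,0,0],
    [0,20,0,0,0,0],
    [0,15,0,0,0,0],
    [0,8,0,0,0,0],
    [0,3,0,0,0,0],
    [0,1,0,0,0,0],
    [0,0,0,0,0,0],
    [0,0,0,0,0,0]
  ]
}}

```text
t: 6.25
tool_pos: [0.5169, -0.0194, 0.061]
tool_rot: [-1.286, 1.078, -1.081]
contact_force: [-0.1, 0.2, -2.0]
opening: 0.0139
```

Request:
{"op": "jog_arm", "data": {
  "moves": [
    [0,0.7,0,0,0,0],
    [0,0.7,0,0,0,0],
    [0,0.6,0,0,0,0],
    [0,0,0,0,0,0]
  ]
}}

```text
t: 6.65
tool_pos: [0.5159, -0.0192, 0.0578]
tool_rot: [-1.287, 1.08, -1.08]
contact_force: [-0.3, -0.1, -3.3]
opening: 0.0132
```

Request:
{"op": "jog_arm", "data": {
  "moves": [
    [0,0.8,0,0,0,0],
    [0,0.8,0,0,0,0],
    [0,0,0,0,0,0],
    [0,0,0,0,0,0]
  ]
}}

```text
t: 7.05
tool_pos: [0.516, -0.0192, 0.0562]
tool_rot: [-1.287, 1.08, -1.08]
contact_force: [-0.3, 0.5, -2.3]
opening: 0.0132
```

Request:
{"op": "jog_arm", "data": {
  "moves": [
    [0,0.5,0,0,0,0],
    [0,0.5,0,0,0,0],
    [0,0,0,0,0,0],
    [0,0,0,0,0,0]
  ]
}}

```text
t: 7.45
tool_pos: [0.516, -0.0192, 0.0553]
tool_rot: [-1.287, 1.08, -1.08]
contact_force: [0.0, -0.2, -2.4]
opening: 0.0135
```

Request:
{"op": "jog_arm", "data": {
  "moves": [
    [0,0.5,0,0,0,0],
    [0,0.5,0,0,0,0],
    [0,0,0,0,0,0],
    [0,0,0,0,0,0]
  ]
}}

```text
t: 7.85
tool_pos: [0.5163, -0.0193, 0.0548]
tool_rot: [-1.286, 1.08, -1.08]
contact_force: [-1.8, 0.4, 1.9]
opening: 0.0135
```

Request:
{"op": "jog_arm", "data": {
  "moves": [
    [0,0.4,0,0,0,0],
    [0,0.4,0,0,0,0],
    [0,0,0,0,0,0],
    [0,0,0,0,0,0]
  ]
}}

```text
t: 8.25
tool_pos: [0.5171, -0.0191, 0.0548]
tool_rot: [-1.285, 1.079, -1.081]
contact_force: [-1.1, 1.5, 4.9]
opening: 0.0138
```

Request:
{"op": "jog_arm", "data": {
  "moves": [
    [0,0,0,0,0,0],
    [0,0,0,0,0,0],
    [0,0,0,0,0,0],
    [0,0,0,0,0,0]
  ],
  "grip": 34
}}

```text
t: 8.65
tool_pos: [0.5115, -0.0202, 0.0528]
tool_rot: [-1.296, 1.088, -1.075]
contact_force: [-23.4, -4.1, 14.3]
opening: 0.0338
```

Request:
{"op": "jog_arm", "data": {
  "moves": [
    [0,-6,0,0,0,0],
    [0,-20,0,0,0,0],
    [0,-35,0,0,0,0],
    [0,-40,0,0,0,0],
    [0,-30,0,0,0,0],
    [0,0,0,0,0,0],
    [0,0,0,0,0,0]
  ]
}}

```text
t: 9.35
tool_pos: [0.5165, -0.0194, 0.185]
tool_rot: [-1.286, 1.079, -1.081]
contact_force: [0.7, 0.2, 0.4]
opening: 0.0338
```

Run:
```python
from h import *
T=tool();print(T)
im=ctrl.get_image('wrist')[:,:,::-1].copy();cv2.imwrite('pics/w4.png',im);np.save('T4.npy',T)
```

```text
[[ 0.1731  0.0019  0.9849  0.5165]
 [-0.9849 -0.0005  0.1731 -0.0194]
 [ 0.0008 -1.      0.0017  0.185 ]
 [ 0.      0.      0.      1.    ]]
```

View pics/w4.png

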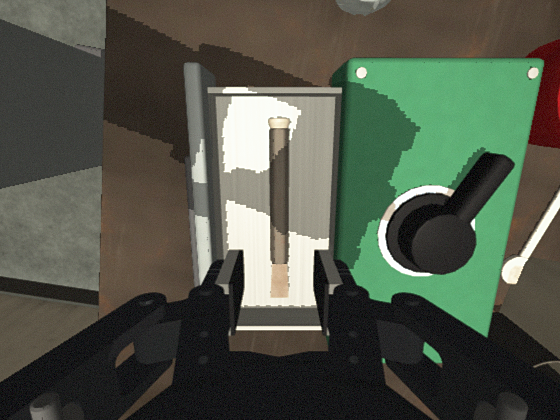

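Request:
{"op": "jog_arm", "data": {
  "moves": [
    [2,0,-25,0,0,0],
    [2,0,-35,0,0,0],
    [2,0,-35,0,0,0],
    [2,0,-25,0,0,0],
    [2,0,-13,0,0,0],
    [0,20,0,0,0,0],
    [0,30,0,0,0,0],
    [0,35,0,0,0,0],
    [0,20,0,0,0,0],
    [0,12,0,0,0,0],
    [0,0,0,0,0,0]
  ],
  "grip": 0
}}

```text
t: 10.5
tool_pos: [0.3844, -0.0514, 0.0645]
tool_rot: [-1.289, 1.085, -1.076]
contact_force: [0.4, -0.0, -0.4]
opening: 0.0001
```

Request:
{"op": "jog_arm", "data": {
  "moves": [
    [0,0,8,0,0,0],
    [0,0,8,0,0,0],
    [0,0,8,0,0,0],
    [0,0,6,0,0,0],
    [0,0,5,0,0,0],
    [0,0,4,0,0,0],
    [0,0,4,0,0,0],
    [0,0,4,0,0,0],
    [0,0,4,0,0,0],
    [0,0,4,0,0,0]
  ]
}}

```text
t: 11.5
tool_pos: [0.4409, -0.0426, 0.0674]
tool_rot: [-1.287, 1.081, -1.08]
contact_force: [-0.7, -0.4, 1.6]
opening: 0.0004
```

Request:
{"op": "jog_arm", "data": {
  "moves": [
    [0,0,4,0,0,0],
    [0,0,5,0,0,0],
    [0,0,6,0,0,0],
    [0,0,7,0,0,0],
    [0,0,8,0,0,0],
    [0,0,8,0,0,0],
    [0,0,8,0,0,0],
    [0,0,8,0,0,0],
    [0,0,8,0,0,0],
    [0,0,7,0,0,0],
    [0,0,5,0,0,0],
    [0,0,4,0,0,0]
  ]
}}

```text
t: 12.7
tool_pos: [0.5182, -0.0291, 0.0675]
tool_rot: [-1.287, 1.08, -1.08]
contact_force: [-1.0, -0.5, 0.6]
opening: -0.0002
```

Request:
{"op": "jog_arm", "data": {
  "moves": [
    [0,0,3,0,0,0],
    [0,0,2,0,0,0],
    [0,0,1,0,0,0],
    [0,0,1,0,0,0]
  ]
}}

```text
t: 13.1
tool_pos: [0.5246, -0.0279, 0.0675]
tool_rot: [-1.287, 1.08, -1.08]
contact_force: [-1.4, -1.1, -0.3]
opening: -0.0002
```

Request:
{"op": "jog_arm", "data": {
  "moves": [
    [0,0,2,0,0,0],
    [0,0,2,0,0,0],
    [0,0,2,0,0,0],
    [0,0,1,0,0,0],
    [0,0,1,0,0,0],
    [0,0,1,0,0,0]
  ]
}}

```text
t: 13.7
tool_pos: [0.5317, -0.0266, 0.0675]
tool_rot: [-1.291, 1.084, -1.077]
contact_force: [-12.9, -2.3, 7.8]
opening: 0.0
```

Request:
{"op": "jog_arm", "data": {
  "moves": [
    [0,0,1,0,0,0],
    [0,0,1,0,0,0],
    [0,0,1,0,0,0],
    [0,0,1,0,0,0],
    [0,0,0,0,0,0]
  ]
}}

```text
t: 14.2
tool_pos: [0.5317, -0.0266, 0.0675]
tool_rot: [-1.3, 1.091, -1.072]
contact_force: [-26.9, -5.1, 19.1]
opening: 0.0001
```

Request:
{"op": "jog_arm", "data": {
  "moves": [
    [0,0,-8,0,0,0],
    [0,0,-20,0,0,0],
    [0,0,-25,0,0,0],
    [0,-20,0,0,0,0],
    [0,-35,0,0,0,0],
    [0,-40,0,0,0,0],
    [0,-25,0,0,0,0],
    [0,0,0,0,0,0],
    [0,0,0,0,0,0]
  ]
}}

```text
t: 15.1
tool_pos: [0.4859, -0.0348, 0.1881]
tool_rot: [-1.285, 1.078, -1.081]
contact_force: [-0.0, 0.1, -1.6]
opening: 0.0
```

Run:
```python
from h import *
o=ctrl.get_obs();T=tool();print(T,o['q'],o['contact_force'])
cv2.imwrite('pics/w5.png',ctrl.get_image('wrist')[:,:,::-1]);np.save('T5.npy',T)
def rr(n,px):
    P=ctrl.camera_params(n);M=P['pose'];d=M[:3,:3]@np.array([(px[0]-P['cx'])/P['fx'],-(px[1]-P['cy'])/P['fy'],-1]);return M[:3,3],d/np.linalg.norm(d)
for a in((220,212),):
  for b in((263,152),(205,200)):
    o1,d1=rr('top',a);o2,d2=rr('scene',b);s=np.linalg.lstsq(np.c_[d1,-d2],o2-o1,rcond=None)[0];print(a,b,o1+d1*s[0],o2+d2*s[1])
```

```text
[[ 0.1733  0.0024  0.9849  0.4859]
 [-0.9849 -0.0002  0.1733 -0.0348]
 [ 0.0006 -1.      0.0023  0.1881]
 [ 0.      0.      0.      1.    ]] [-0.2246 -0.2584  1.9739  0.0004  1.4238 -0.3988] [-0.0007  0.0999 -1.5702]
(220, 212) (263, 152) [0.4879 0.1396 0.3299] [0.4894 0.1405 0.33  ]
(220, 212) (205, 200) [0.4934 0.1553 0.1997] [0.5903 0.2349 0.2134]
```

View pics/w5.png

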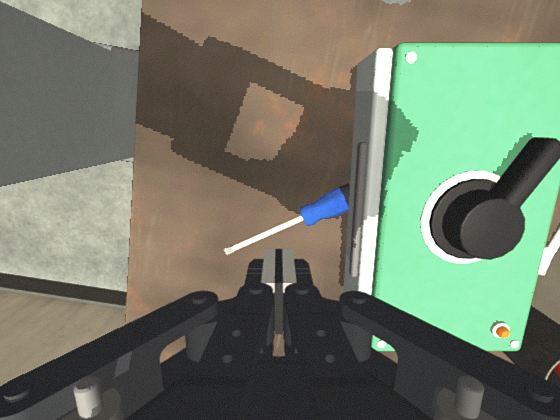

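```bash
cat >> h.py <<'E'
A=np.array([.625,-.009]);YAW=.174
def tcp(deg,sgn,phi,gap=0.,r=.052,z=.114):
    """TCP touching lever at housing angle deg; sgn=+1 pushes CCW"""
    a=np.radians(deg)+YAW;u=np.array([np.cos(a),np.sin(a)]);t=sgn*np.array([-u[1],u[0]])
    h=.011*abs(t@[np.sin(phi),-np.cos(phi)])+.0145*abs(t@[np.cos(phi),np.sin(phi)])
    return np.append(A+r*u-(.007+h+gap)*t,z)
E
python3 - <<'E'
from h import *
p=tcp(60,1,1.22,.008,z=.17);print(p)
plan([(p,1.22,10)])
E
```

```text
[0.6673 0.0309 0.17  ]
[[-3.3, 1.7, 19.1, 0.0, -0.105, 0.0], [-1.3, 1.6, 19.3, 0.0, -0.105, 0.0], [0.8, 1.7, 19.4, 0.0, -0.105, 0.0], [2.7, 1.6, 19.1, 0.0, -0.105, 0.0], [4.8, 1.7, 18.8, 0.0, -0.105, 0.0], [6.7, 1.7, 18.2, 0.0, -0.105, 0.0], [8.6, 1.6, 17.3, 0.0, -0.105, 0.0], [10.4, 1.7, 16.4, 0.0, -0.105, 0.0], [12.0, 1.6, 15.2, 0.0, -0.105, 0.0], [13.5, 1.7, 13.9, 0.0, -0.105, 0.0]]
```

Request:
{"op": "jog_arm", "data": {
  "moves": [
    [-3.3,1.7,19.1,0,-0.105,0],
    [-1.3,1.6,19.3,0,-0.105,0],
    [0.8,1.7,19.4,0,-0.105,0],
    [2.7,1.6,19.1,0,-0.105,0],
    [4.8,1.7,18.8,0,-0.105,0],
    [6.7,1.7,18.2,0,-0.105,0],
    [8.6,1.6,17.3,0,-0.105,0],
    [10.4,1.7,16.4,0,-0.105,0],
    [12,1.6,15.2,0,-0.105,0],
    [13.5,1.7,13.9,0,-0.105,0],
    [0,0,0,0,0,0],
    [0,0,0,0,0,0]
  ]
}}

```text
t: 16.35
tool_pos: [0.6663, 0.0309, 0.1685]
tool_rot: [-1.554, 0.276, -0.27]
contact_force: [0.5, -0.2, -0.4]
opening: 0.0001
```

Run:
```python
from h import *
o=ctrl.get_obs();T=tool();print(T,o['contact_force'],o['t'])
cv2.imwrite('pics/w6.png',ctrl.get_image('wrist')[:,:,::-1]);np.save('T6.npy',T)
```

```text
[[ 0.9399 -0.0039  0.3413  0.6663]
 [-0.3413  0.0002  0.9399  0.0309]
 [-0.0037 -1.     -0.0012  0.1685]
 [ 0.      0.      0.      1.    ]] [ 0.4602 -0.2158 -0.3763] 16.35
```

View pics/w6.png

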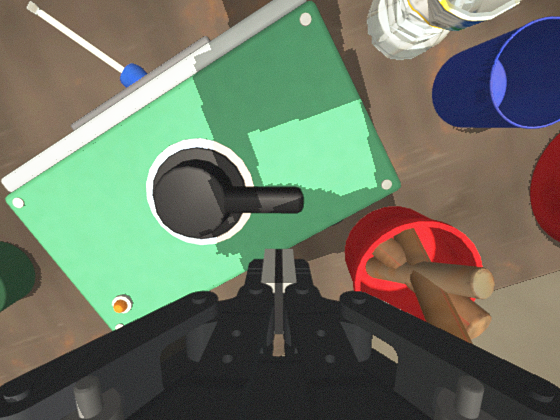

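Run:
```python
from h import *
T=np.load('T6.npy');P=ctrl.camera_params('wrist')
for z in(.1,.13,.16,.19): print(z,wrist((482,282),z,T)[:2],wrist((485,322),z,T)[:2],'rim near',wrist((352,235),z,T)[:2], 'topimg',top((243,129),z)[:2],top((233,130),z)[:2],top((226,112),z)[:2])
P=ctrl.camera_params('scene')
for z in(.1,.13,.16,.19): print(z,ray(P,P['pose'],(173,188),z)[:2],ray(P,P['pose'],(183,190),z)[:2])
print('knuckle R tool z +60 ->',T[:3,3]+T[:3,:3]@[0,-.046,.06])
i=cv2.imread('pics/scene0.png')[150:290,140:340];j=cv2.imread('pics/top0.png')[90:160,200:300]
cv2.imwrite('pics/c7.png',np.hstack([cv2.resize(i,(571,400),interpolation=3),cv2.resize(j[:,:40],(228,400),interpolation=3)]))
```

```text
0.1 [0.7596 0.1571] [0.7944 0.1531] rim near [0.6912 0.0768] topimg [0.7334 0.0992] [0.7309 0.1277] [0.7832 0.147 ]
0.13 [0.7373 0.1424] [0.7672 0.139 ] rim near [0.6787 0.0735] topimg [0.7268 0.0971] [0.7244 0.125 ] [0.7755 0.1438]
0.16 [0.7151 0.1276] [0.74   0.1248] rim near [0.6662 0.0701] topimg [0.7202 0.095 ] [0.7179 0.1222] [0.7678 0.1407]
0.19 [0.6929 0.1129] [0.7129 0.1106] rim near [0.6536 0.0668] topimg [0.7136 0.0929] [0.7113 0.1195] [0.76   0.1375]
0.1 [0.8865 0.0528] [0.8518 0.0453]
0.13 [0.8373 0.0998] [0.8043 0.0926]
0.16 [0.7881 0.1467] [0.7568 0.1399]
0.19 [0.7389 0.1937] [0.7093 0.1872]
knuckle R tool z +60 -> [0.687  0.0872 0.2145]
```

View pics/c7.png

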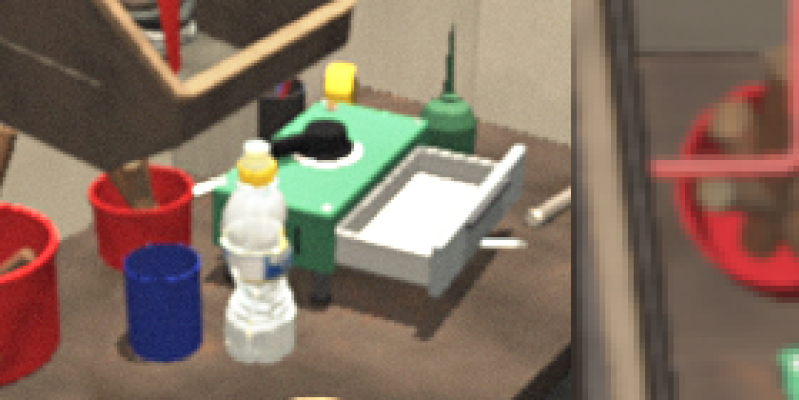

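Request:
{"op": "jog_arm", "data": {
  "moves": [
    [0,10,0,0,0,0],
    [0,15,0,0,0,0],
    [0,15,0,0,0,0],
    [0,10,0,0,0,0],
    [0,5,0,0,0,0],
    [0,0,0,0,0,0]
  ]
}}

```text
t: 17.0
tool_pos: [0.6667, 0.0308, 0.1143]
tool_rot: [-1.554, 0.274, -0.27]
contact_force: [-0.0, 0.2, 0.1]
opening: -0.0
```

Run:
```python
from h import *
T=tool();print(T[:3,3],ctrl.get_obs()['contact_force'])
p=1.22
w=[(tcp(a,1,p),p,1) for a in range(60,211,5)]
plan(w)
```

```text
[0.6667 0.0308 0.1143] [-0.015   0.1979  0.0896]
[[-7.6, 0.3, 0.4, 0.001, 0.004, -0.002]]
[[-3.3, 0.0, 1.5, 0.0, 0.0, 0.0]]
[[-3.6, 0.0, 1.2, 0.0, 0.0, 0.0]]
[[-3.9, 0.0, 1.0, 0.0, 0.0, 0.0]]
[[-4.0, 0.0, 0.8, 0.0, 0.0, 0.0]]
[[-4.2, 0.0, 0.3, 0.0, 0.0, 0.0]]
[[-4.4, 0.0, 0.1, 0.0, 0.0, 0.0]]
[[-4.5, 0.0, -0.4, 0.0, 0.0, 0.0]]
[[-4.5, 0.0, -0.8, 0.0, 0.0, 0.0]]
[[-4.6, 0.0, -1.3, 0.0, 0.0, 0.0]]
[[-4.6, 0.0, -1.8, 0.0, 0.0, 0.0]]
[[-4.5, 0.0, -2.2, 0.0, 0.0, 0.0]]
[[-4.4, 0.0, -2.8, 0.0, 0.0, 0.0]]
[[-4.1, 0.0, -3.3, 0.0, 0.0, 0.0]]
[[-3.9, 0.0, -3.7, 0.0, 0.0, 0.0]]
[[-3.5, 0.0, -4.2, 0.0, 0.0, 0.0]]
[[-3.1, 0.0, -4.7, 0.0, 0.0, 0.0]]
[[-2.7, 0.0, -5.0, 0.0, 0.0, 0.0]]
[[-2.1, 0.0, -5.3, 0.0, 0.0, 0.0]]
[[-1.8, 0.0, -3.7, 0.0, 0.0, 0.0]]
[[-1.5, 0.0, -4.0, 0.0, 0.0, 0.0]]
[[-1.1, 0.0, -4.2, 0.0, 0.0, 0.0]]
[[-0.8, 0.0, -4.5, 0.0, 0.0, 0.0]]
[[-0.4, 0.0, -4.6, 0.0, 0.0, 0.0]]
[[0.0, 0.0, -4.8, 0.0, 0.0, 0.0]]
[[0.6, 0.0, -4.9, 0.0, 0.0, 0.0]]
[[1.0, 0.0, -5.0, 0.0, 0.0, 0.0]]
[[1.6, 0.0, -4.9, 0.0, 0.0, 0.0]]
[[2.1, 0.0, -4.8, 0.0, 0.0, 0.0]]
[[2.6, 0.0, -4.8, 0.0, 0.0, 0.0]]
[[3.2, 0.0, -4.5, 0.0, 0.0, 0.0]]
```

Request:
{"op": "jog_arm", "data": {
  "moves": [
    [-7.6,0.3,0.4,0,0,0],
    [-3.3,0,1.5,0,0,0],
    [-3.6,0,1.2,0,0,0],
    [-3.9,0,1,0,0,0],
    [-4,0,0.8,0,0,0],
    [-4.2,0,0.3,0,0,0],
    [-4.4,0,0.1,0,0,0],
    [-4.5,0,-0.4,0,0,0],
    [-4.5,0,-0.8,0,0,0],
    [-4.6,0,-1.3,0,0,0]
  ]
}}

```text
t: 18.0
tool_pos: [0.6279, 0.0482, 0.1161]
tool_rot: [-1.554, 0.268, -0.276]
contact_force: [3.4, -1.3, -0.3]
opening: 0.0001
```

Request:
{"op": "jog_arm", "data": {
  "moves": [
    [-4.6,0,-1.8,0,0,0],
    [-4.5,0,-2.2,0,0,0],
    [-4.4,0,-2.8,0,0,0],
    [-4.1,0,-3.3,0,0,0],
    [-3.9,0,-3.7,0,0,0],
    [-3.5,0,-4.2,0,0,0],
    [-3.1,0,-4.7,0,0,0],
    [-2.7,0,-5,0,0,0],
    [-2.1,0,-5.3,0,0,0],
    [-1.8,0,-3.7,0,0,0]
  ]
}}

```text
t: 19.0
tool_pos: [0.582, 0.0267, 0.1153]
tool_rot: [-1.55, 0.27, -0.275]
contact_force: [10.8, 9.0, -5.5]
opening: -0.0003
```

Run:
```python
from h import *
T=tool();print(T[:3,3],ctrl.get_obs()['contact_force'],ctrl.get_obs()['wrist_torque'], tcp(155,1,1.22),tcp(155,1,1.22,r=.056))
p=1.22
plan([(tcp(a,1,p,r=.056,z=.1153),p,1) for a in range(155,216,5)])
```

```text
[0.582  0.0267 0.1153] [10.8118  9.0481 -5.4746] [ 1.3979 -1.7055  0.1107] [0.5806 0.0261 0.114 ] [0.5767 0.0272 0.114 ]
[[-5.1, 0.0, -1.3, -0.004, 0.003, 0.002]]
[[-1.5, 0.0, -4.3, 0.0, 0.0, 0.0]]
[[-1.1, 0.0, -4.6, 0.0, 0.0, 0.0]]
[[-0.6, 0.0, -4.8, 0.0, 0.0, 0.0]]
[[-0.3, 0.0, -5.0, 0.0, 0.0, 0.0]]
[[0.2, 0.0, -5.1, 0.0, 0.0, 0.0]]
[[0.7, 0.0, -5.2, 0.0, 0.0, 0.0]]
[[1.3, 0.0, -5.2, 0.0, 0.0, 0.0]]
[[1.7, 0.0, -5.2, 0.0, 0.0, 0.0]]
[[2.4, 0.0, -5.1, 0.0, 0.0, 0.0]]
[[2.9, 0.0, -4.9, 0.0, 0.0, 0.0]]
[[3.5, 0.0, -4.7, 0.0, 0.0, 0.0]]
[[4.0, 0.0, -4.3, 0.0, 0.0, 0.0]]
```

Request:
{"op": "jog_arm", "data": {
  "moves": [
    [-3,0,-0.5,0,0,0],
    [-2,0,-3,0,0,0],
    [-1.1,0,-4.6,0,0,0],
    [0,0,0,0,0,0]
  ]
}}

```text
t: 19.4
tool_pos: [0.5723, 0.0199, 0.1155]
tool_rot: [-1.554, 0.273, -0.271]
contact_force: [0.8, -0.9, -0.5]
opening: 0.0001
```

Run:
```python
from h import *
T=tool();p=1.22
plan([(tcp(a,1,p,r=.055,z=.1153),p,1) for a in range(170,216,5)])
```

```text
[[-0.6, 0.2, -5.0, 0.001, 0.004, -0.001]]
[[-0.3, 0.0, -4.9, 0.0, 0.0, 0.0]]
[[0.1, 0.0, -5.0, 0.0, 0.0, 0.0]]
[[0.7, 0.0, -5.2, 0.0, 0.0, 0.0]]
[[1.2, 0.0, -5.1, 0.0, 0.0, 0.0]]
[[1.7, 0.0, -5.1, 0.0, 0.0, 0.0]]
[[2.3, 0.0, -5.1, 0.0, 0.0, 0.0]]
[[2.9, 0.0, -4.8, 0.0, 0.0, 0.0]]
[[3.4, 0.0, -4.7, 0.0, 0.0, 0.0]]
[[3.9, 0.0, -4.3, 0.0, 0.0, 0.0]]
```

Request:
{"op": "jog_arm", "data": {
  "moves": [
    [-0.6,0.2,-5,0,0,0],
    [-0.3,0,-4.9,0,0,0],
    [0.1,0,-5,0,0,0],
    [0.7,0,-5.2,0,0,0],
    [1.2,0,-5.1,0,0,0],
    [0,0,0,0,0,0]
  ]
}}

```text
t: 20.0
tool_pos: [0.5654, -0.0035, 0.1152]
tool_rot: [-1.552, 0.273, -0.272]
contact_force: [1.0, 0.7, -0.9]
opening: 0.0002
```

Request:
{"op": "jog_arm", "data": {
  "moves": [
    [1.7,0,-5.1,0,0,0],
    [2.3,0,-5.1,0,0,0],
    [2.9,0,-4.8,0,0,0],
    [0,0,0,0,0,0]
  ]
}}

```text
t: 20.4
tool_pos: [0.5667, -0.0216, 0.1154]
tool_rot: [-1.555, 0.273, -0.273]
contact_force: [0.8, -0.3, -0.7]
opening: 0.0001
```

Request:
{"op": "jog_arm", "data": {
  "moves": [
    [2,0,-3,0,0,0],
    [2,0,-3,0,0,0],
    [0,0,0,0,0,0]
  ]
}}

```text
t: 20.7
tool_pos: [0.5686, -0.0279, 0.1154]
tool_rot: [-1.554, 0.273, -0.273]
contact_force: [0.0, -0.2, 0.4]
opening: 0.0003
```

Request:
{"op": "jog_arm", "data": {
  "moves": [
    [1.5,0,-2,0,0,0],
    [1.5,0,-2,0,0,0],
    [0,0,0,0,0,0]
  ]
}}

```text
t: 21.0
tool_pos: [0.57, -0.0319, 0.1153]
tool_rot: [-1.553, 0.272, -0.272]
contact_force: [0.1, 1.5, 1.0]
opening: 0.0001
```

Request:
{"op": "jog_arm", "data": {
  "moves": [
    [1.2,0,-1.6,0,0,0],
    [1.2,0,-1.6,0,0,0],
    [0,0,0,0,0,0]
  ]
}}

```text
t: 21.3
tool_pos: [0.5705, -0.033, 0.1152]
tool_rot: [-1.548, 0.274, -0.269]
contact_force: [-2.6, 10.5, 2.0]
opening: 0.0
```

Request:
{"op": "jog_arm", "data": {
  "moves": [
    [1.2,0,-1.6,0,0,0],
    [0,0,0,0,0,0]
  ]
}}

```text
t: 21.5
tool_pos: [0.5706, -0.0333, 0.1152]
tool_rot: [-1.545, 0.275, -0.267]
contact_force: [-3.6, 16.6, 4.1]
opening: 0.0003
```

Request:
{"op": "jog_arm", "data": {
  "moves": [
    [-3,0,6,0,0,0],
    [-2,0,4,0,0,0],
    [0,-15,0,0,0,0],
    [0,-25,0,0,0,0],
    [0,-10,0,0,0,0],
    [0,0,0,0,0,0],
    [0,0,0,0,0,0]
  ]
}}

```text
t: 22.2
tool_pos: [0.5705, -0.0269, 0.1655]
tool_rot: [-1.554, 0.272, -0.273]
contact_force: [0.4, -0.1, -0.3]
opening: 0.0
```

Run:
```python
from h import *
T=tool();p=1.22;print(T[:3,3],'pred stop',tcp(210,1,p,r=.055))
cv2.imwrite('pics/w8.png',ctrl.get_image('wrist')[:,:,::-1])
q=tcp(210,-1,p,.008,r=.055,z=.166)
plan([(q,p,5)])
plan([(tcp(a,-1,p,r=.055),p,1) for a in range(210,116,-5)],T=pose(tcp(210,-1,p,.008,r=.055),p))
```

```text
[ 0.5705 -0.0269  0.1655] pred stop [ 0.5676 -0.0261  0.114 ]
[[9.1, -0.3, -5.6, 0.0, 0.001, 0.0], [9.1, -0.3, -5.6, 0.0, 0.001, 0.0], [9.1, -0.3, -5.6, 0.0, 0.001, 0.0], [9.2, -0.2, -5.6, 0.0, 0.001, 0.0], [9.1, -0.3, -5.6, 0.0, 0.001, 0.0]]
[[-6.9, 0.0, 4.0, 0.0, 0.0, 0.0]]
[[-4.7, 0.0, 0.5, 0.0, 0.0, 0.0]]
[[-4.8, 0.0, 1.0, 0.0, 0.0, 0.0]]
[[-4.8, 0.0, 1.4, 0.0, 0.0, 0.0]]
[[-4.8, 0.0, 1.9, 0.0, 0.0, 0.0]]
[[-4.6, 0.0, 2.5, 0.0, 0.0, 0.0]]
[[-4.5, 0.0, 3.0, 0.0, 0.0, 0.0]]
[[-4.3, 0.0, 3.5, 0.0, 0.0, 0.0]]
[[-4.0, 0.0, 3.9, 0.0, 0.0, 0.0]]
[[-3.6, 0.0, 4.5, 0.0, 0.0, 0.0]]
[[-3.2, 0.0, 4.9, 0.0, 0.0, 0.0]]
[[-2.7, 0.0, 5.2, 0.0, 0.0, 0.0]]
[[-2.2, 0.0, 5.6, 0.0, 0.0, 0.0]]
[[-1.7, 0.0, 4.0, 0.0, 0.0, 0.0]]
[[-1.5, 0.0, 4.3, 0.0, 0.0, 0.0]]
[[-1.1, 0.0, 4.4, 0.0, 0.0, 0.0]]
[[-0.7, 0.0, 4.7, 0.0, 0.0, 0.0]]
[[-0.3, 0.0, 4.9, 0.0, 0.0, 0.0]]
[[0.1, 0.0, 5.0, 0.0, 0.0, 0.0]]
```

View pics/w8.png

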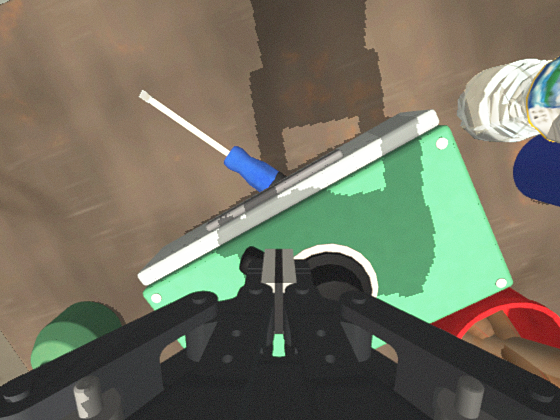

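Request:
{"op": "jog_arm", "data": {
  "moves": [
    [9.1,-0.3,-5.6,0,0,0],
    [9.1,-0.3,-5.6,0,0,0],
    [9.1,-0.3,-5.6,0,0,0],
    [9.1,-0.3,-5.6,0,0,0],
    [9.1,0,-5.6,0,0,0],
    [0,0,0,0,0,0],
    [0,12,0,0,0,0],
    [0,20,0,0,0,0],
    [0,14,0,0,0,0],
    [0,5.5,0,0,0,0],
    [0,0,0,0,0,0]
  ]
}}

```text
t: 23.35
tool_pos: [0.6027, -0.068, 0.1134]
tool_rot: [-1.553, 0.274, -0.27]
contact_force: [0.5, -0.3, -0.4]
opening: 0.0001
```

Request:
{"op": "jog_arm", "data": {
  "moves": [
    [-6.9,0,4,0,0,0],
    [-4.7,0,0.5,0,0,0],
    [-4.8,0,1,0,0,0],
    [-4.8,0,1.4,0,0,0],
    [-4.8,0,1.9,0,0,0],
    [-4.6,0,2.5,0,0,0]
  ]
}}

```text
t: 23.95
tool_pos: [0.5791, -0.0473, 0.1164]
tool_rot: [-1.554, 0.271, -0.274]
contact_force: [0.7, -0.3, 0.7]
opening: -0.0004
```

Request:
{"op": "jog_arm", "data": {
  "moves": [
    [-4.5,0,3,0,0,0],
    [-4.3,0,3.5,0,0,0],
    [-4,0,3.9,0,0,0],
    [-3.6,0,4.5,0,0,0],
    [-3.2,0,4.9,0,0,0],
    [0,0,0,0,0,0]
  ]
}}

```text
t: 24.55
tool_pos: [0.5662, -0.0209, 0.1146]
tool_rot: [-1.553, 0.273, -0.27]
contact_force: [-0.7, -0.4, -0.5]
opening: -0.0001
```

Run:
```python
from h import *
T=tool();p=1.22;print(T[:3,3],tcp(160,-1,p,r=.055))
plan([(tcp(a,-1,p,r=.055),p,1) for a in range(155,114,-5)])
```

```text
[ 0.5662 -0.0209  0.1146] [ 0.5668 -0.0223  0.114 ]
[[-1.6, 0.6, 4.2, -0.001, 0.005, -0.002]]
[[-2.2, 0.0, 5.6, 0.0, 0.0, 0.0]]
[[-1.7, 0.0, 4.0, 0.0, 0.0, 0.0]]
[[-1.5, 0.0, 4.3, 0.0, 0.0, 0.0]]
[[-1.1, 0.0, 4.4, 0.0, 0.0, 0.0]]
[[-0.7, 0.0, 4.7, 0.0, 0.0, 0.0]]
[[-0.3, 0.0, 4.9, 0.0, 0.0, 0.0]]
[[0.1, 0.0, 5.0, 0.0, 0.0, 0.0]]
[[0.7, 0.0, 5.2, 0.0, 0.0, 0.0]]
```

Request:
{"op": "jog_arm", "data": {
  "moves": [
    [-1.6,0.6,4.2,0,0,0],
    [-2.2,0,5.6,0,0,0],
    [-1.7,0,4,0,0,0],
    [0,0,0,0,0,0]
  ]
}}

```text
t: 24.95
tool_pos: [0.5666, -0.0089, 0.1141]
tool_rot: [-1.559, 0.271, -0.273]
contact_force: [1.3, -7.3, -2.3]
opening: 0.0002
```

Request:
{"op": "jog_arm", "data": {
  "moves": [
    [-1.5,0,4.3,0,0,0],
    [0,0,0,0,0,0]
  ]
}}

```text
t: 25.15
tool_pos: [0.5665, -0.0026, 0.1143]
tool_rot: [-1.554, 0.273, -0.272]
contact_force: [-0.7, -0.3, 1.0]
opening: -0.0005
```

Request:
{"op": "jog_arm", "data": {
  "moves": [
    [-1.1,0,4.4,0,0,0],
    [0,0,0,0,0,0]
  ]
}}

```text
t: 25.35
tool_pos: [0.567, 0.0026, 0.1144]
tool_rot: [-1.553, 0.272, -0.271]
contact_force: [0.4, 1.4, 0.0]
opening: 0.0003
```

Request:
{"op": "jog_arm", "data": {
  "moves": [
    [-0.7,0,4.7,0,0,0],
    [0,0,0,0,0,0]
  ]
}}

```text
t: 25.55
tool_pos: [0.5681, 0.0073, 0.1145]
tool_rot: [-1.553, 0.272, -0.271]
contact_force: [0.4, -0.5, -0.0]
opening: -0.0
```

Request:
{"op": "jog_arm", "data": {
  "moves": [
    [0,0,-5,0,0,0],
    [0,0,-5,0,0,0],
    [0,-15,0,0,0,0],
    [0,-30,0,0,0,0],
    [0,-20,0,0,0,0],
    [25,0,-5,0,0,0],
    [35,0,-5,0,0,0],
    [35,0,-5,0,0,0],
    [15,0,0,0,0,0],
    [0,0,0,0,0,0],
    [0,0,0,0,0,0]
  ]
}}

```text
t: 26.65
tool_pos: [0.6629, -0.0545, 0.1802]
tool_rot: [-1.553, 0.272, -0.272]
contact_force: [-1.0, 0.2, 0.2]
opening: 0.0001
```

Run:
```python
from h import *
T=tool();print(T[:3,3]);P=ctrl.camera_params('wrist')
im=ctrl.get_image('wrist')[:,:,::-1].copy();cv2.imwrite('pics/w9raw.png',im)
for a,col in((150,(255,0,0)),(120,(0,0,255)),(90,(0,255,255))):
    r=np.radians(a)+YAW;q=[proj(P,T@P['T_tool_cam'],np.array([A[0]+d*np.cos(r),A[1]+d*np.sin(r),.133])).astype(int) for d in(.024,.067)]
    cv2.line(im,tuple(map(int,q[0])),tuple(map(int,q[1])),col,2)
cv2.imwrite('pics/w9.png',im)
```

```text
[ 0.6629 -0.0545  0.1802]
```

View pics/w9.png

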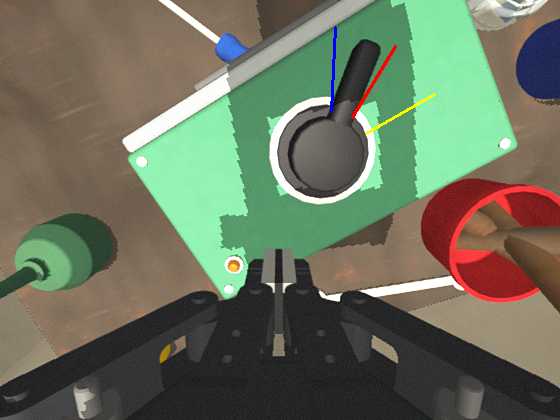

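```bash
cat > lev.py <<'E'
from h import *
def lever(T,im):
    """lever housing angle by matching rendered bar footprint to dark pixels"""
    P=ctrl.camera_params('wrist');C=T@P['T_tool_cam'];dark=(im.max(2)<75).astype(np.uint8)
    best=[]
    for a in np.arange(0,240,1.):
        r=np.radians(a)+YAW;u=np.array([np.cos(r),np.sin(r)]);n=np.array([-u[1],u[0]])
        f=lambda w:np.int32([proj(P,C,np.append(A+d*u+s*w*n,.133)) for d,s in((.034,-1),(.066,-1),(.066,1),(.034,1))])
        m=cv2.fillConvexPoly(np.zeros(dark.shape,np.uint8),f(.006),1);m2=cv2.fillConvexPoly(np.zeros(dark.shape,np.uint8),f(.013),1)-m
        if m.sum(): best.append((dark[m>0].mean()-dark[m2>0].mean(),a))
    return sorted(best)[::-1][:5]
E
python3 - <<'E'
from lev import *
T=tool();im=cv2.imread('pics/w9raw.png')
print(lever(T,im))
print('w6',lever(np.load('T6.npy'),cv2.imread('pics/w6.png')))
im2=ctrl.get_image('wrist')[:,:,::-1];print('now',lever(T,im2),ctrl.get_obs()['t'])
for px in((369,48),(328,155)):
    w=wrist(px,.133,T);print(w,np.degrees(np.arctan2(w[1]-A[1],w[0]-A[0])-YAW))
E
```

```text
[(np.float64(0.7791220218834055), np.float64(132.0)), (np.float64(0.7622303543913713), np.float64(133.0)), (np.float64(0.7257070064986442), np.float64(134.0)), (np.float64(0.7138239508593177), np.float64(131.0)), (np.float64(0.643193290362662), np.float64(135.0))]
w6 [(np.float64(0.4547263563342696), np.float64(59.0)), (np.float64(0.45248950644087427), np.float64(61.0)), (np.float64(0.44575608869502004), np.float64(60.0)), (np.float64(0.43478674597293976), np.float64(62.0)), (np.float64(0.367884184311341), np.float64(58.0))]
now [(np.float64(0.7644980664516506), np.float64(132.0)), (np.float64(0.7446844733656175), np.float64(133.0)), (np.float64(0.7138126337379058), np.float64(131.0)), (np.float64(0.7099016412288591), np.float64(134.0)), (np.float64(0.6257918942472798), np.float64(135.0))] 26.75
[0.5774 0.0286 0.133 ] 131.76150096888344
[ 0.625  -0.0099  0.133 ] -98.21050162300466
```

Request:
{"op": "jog_arm", "data": {
  "moves": [
    [0,0,0,0,0,0],
    [0,0,0,0,0,0],
    [0,0,0,0,0,0],
    [0,0,0,0,0,0],
    [0,0,0,0,0,0]
  ]
}}

```text
t: 27.25
tool_pos: [0.6629, -0.0544, 0.1795]
tool_rot: [-1.554, 0.272, -0.272]
contact_force: [0.0, 0.2, 0.2]
opening: 0.0
```

Run:
```python
from lev import *
T=tool();im2=ctrl.get_image('wrist')[:,:,::-1];print('now',lever(T,im2),ctrl.get_obs()['t'])
p=1.22
for a in (140,130,125,120,115): print(a,tcp(a,-1,p,r=.055))
```

```text
now [(np.float64(0.7651141608917825), np.float64(132.0)), (np.float64(0.7560068861892152), np.float64(133.0)), (np.float64(0.7255189016852105), np.float64(131.0)), (np.float64(0.7159550934442036), np.float64(134.0)), (np.float64(0.646076093808004), np.float64(135.0))] 27.3
140 [ 0.5658 -0.0015  0.114 ]
130 [0.5672 0.0077 0.114 ]
125 [0.5686 0.0124 0.114 ]
120 [0.5705 0.0171 0.114 ]
115 [0.5728 0.0216 0.114 ]
```

Run:
```python
from lev import *
T=tool()
def yaw(a,b): d=b-a;return d,np.linalg.norm(d),np.arctan2(-d[0],d[1])
a,b,c=[wrist(p,.106,T) for p in((142,161),(505,144),(229,290))]
print('w9',a,b,c);print('diag/edges',np.linalg.norm(a-b),np.linalg.norm(a-c),np.arctan2((c-a)[1],(c-a)[0]))
T6=np.load('T6.npy');a,b,c=[wrist(p,.106,T6) for p in((18,202),(306,19),(388,184))]
print('w6',a,b,c,np.arctan2((c-b)[1],(c-b)[0]))
T8=T.copy();T8[:3,3]=[.5705,-.0269,.1655]
a,b,c=[wrist(p,.106,T8) for p in((155,298),(441,144),(502,284))]
print('w8',a,b,c,np.arctan2((c-b)[1],(c-b)[0]))
print('hub6',wrist((195,200),.134,T6),'tip6',wrist((300,198),.133,T6))
t=wrist((250,262),.130,T8);print('w8 tip',t,np.degrees(np.arctan2(t[1]-A[1],t[0]-A[0])-YAW)%360)
```

```text
w9 [ 0.5899 -0.1279  0.106 ] [0.6627 0.1073 0.106 ] [ 0.7011 -0.1092  0.106 ]
diag/edges 0.24619393967831554 0.11281545599084154 0.16643868569845405
w6 [ 0.5896 -0.1285  0.106 ] [0.5521 0.0886 0.106 ] [0.6625 0.1086 0.106 ] 0.17961327039581973
w8 [ 0.5899 -0.1294  0.106 ] [0.5524 0.0879 0.106 ] [0.6637 0.1083 0.106 ] 0.18160787069585224
hub6 [ 0.6254 -0.0065  0.134 ] tip6 [0.6452 0.0511 0.133 ]
w8 tip [ 0.5773 -0.0486  0.13  ] 209.73626255294604
```

Run:
```python
from lev import *
T=tool();p=1.22
a=tcp(132,-1,p,.009,r=.055,z=.18);b=tcp(132,-1,p,.009,r=.055);print(a)
plan([(a,p,5)])
plan([(tcp(x,-1,p,r=.055),p,n) for x,n in((132,2),(128,1),(124,1),(121,1))],T=pose(b,p))
```

```text
[ 0.5612 -0.0013  0.18  ]
[[-22.7, -0.1, 3.1, 0.0, 0.001, 0.0], [-22.8, -0.1, 3.1, 0.0, 0.001, 0.0], [-22.8, -0.1, 3.0, 0.0, 0.001, 0.0], [-22.7, -0.1, 3.0, 0.0, 0.001, 0.0], [-22.8, -0.1, 3.0, 0.0, 0.001, 0.0]]
[[1.4, 0.0, 4.3, 0.0, 0.0, 0.0], [1.4, 0.0, 4.3, 0.0, 0.0, 0.0]]
[[-0.4, 0.0, 3.8, 0.0, 0.0, 0.0]]
[[-0.2, 0.0, 3.9, 0.0, 0.0, 0.0]]
[[0.1, 0.0, 3.1, 0.0, 0.0, 0.0]]
```

Request:
{"op": "jog_arm", "data": {
  "moves": [
    [-22.8,0,3,0,0,0],
    [-22.8,0,3,0,0,0],
    [-22.8,0,3,0,0,0],
    [-22.8,0,3,0,0,0],
    [-22.8,0,3,0,0,0],
    [0,0,0,0,0,0],
    [0,15,0,0,0,0],
    [0,25,0,0,0,0],
    [0,20,0,0,0,0],
    [0,6,0,0,0,0],
    [0,0,0,0,0,0]
  ]
}}

```text
t: 28.4
tool_pos: [0.5603, -0.0019, 0.1115]
tool_rot: [-1.554, 0.275, -0.27]
contact_force: [-0.5, 0.1, -0.8]
opening: 0.0001
```

Request:
{"op": "jog_arm", "data": {
  "moves": [
    [1.4,0,4.3,0,0,0],
    [1.4,0,4.3,0,0,0],
    [-0.4,0,3.8,0,0,0],
    [0,0,0,0,0,0]
  ]
}}

```text
t: 28.8
tool_pos: [0.5681, 0.0097, 0.1144]
tool_rot: [-1.554, 0.27, -0.273]
contact_force: [-0.2, -1.2, -0.1]
opening: -0.0001
```

Request:
{"op": "jog_arm", "data": {
  "moves": [
    [-0.2,0,3.9,0,0,0],
    [0,0,0,0,0,0]
  ]
}}

```text
t: 29.0
tool_pos: [0.5686, 0.0134, 0.1137]
tool_rot: [-1.553, 0.271, -0.272]
contact_force: [0.5, -0.6, 0.4]
opening: -0.0001
```

Request:
{"op": "jog_arm", "data": {
  "moves": [
    [0.1,0,3.1,0,0,0],
    [0,0,0,0,0,0]
  ]
}}

```text
t: 29.2
tool_pos: [0.5697, 0.0162, 0.1135]
tool_rot: [-1.553, 0.272, -0.272]
contact_force: [0.2, 0.1, 0.1]
opening: 0.0
```

Request:
{"op": "jog_arm", "data": {
  "moves": [
    [0,0,-5,0,0,0],
    [0,0,-6,0,0,0],
    [0,-15,0,0,0,0],
    [0,-30,0,0,0,0],
    [0,-20,0,0,0,0],
    [25,0,-5,0,0,0],
    [35,0,-5,0,0,0],
    [35,0,-5,0,0,0],
    [15,0,0,0,0,0],
    [0,0,0,0,0,0],
    [0,0,0,0,0,0]
  ]
}}

```text
t: 30.3
tool_pos: [0.6641, -0.0461, 0.1792]
tool_rot: [-1.553, 0.272, -0.272]
contact_force: [-0.6, -0.1, 0.4]
opening: 0.0001
```

Run:
```python
from lev import *
T=tool();im2=ctrl.get_image('wrist')[:,:,::-1];cv2.imwrite('pics/w10.png',im2);np.save('T10.npy',T);print('now',lever(T,im2),T[:3,3],ctrl.get_obs()['t'])
```

```text
now [(np.float64(0.7520900927302032), np.float64(121.0)), (np.float64(0.7492056196887362), np.float64(120.0)), (np.float64(0.7216944500590419), np.float64(122.0)), (np.float64(0.6739787986115156), np.float64(123.0)), (np.float64(0.6390027949580572), np.float64(119.0))] [ 0.6641 -0.0461  0.1792] 30.35
```

Run:
```python
from lev import *
T=np.load('T10.npy');T9=T.copy();T9[:3,3]=[.6629,-.0545,.1802]
for p in((123,143),(133,153)):
    w=wrist(p,.099,T9)-[.627,-.010,0];print('panel edge housing x',w[0]*np.cos(YAW)+w[1]*np.sin(YAW))
w=wrist((442,118),.099,np.vstack([np.c_[T[:3,:3],[.5705,-.0269,.1655]],[0,0,0,1]]))-[.627,-.010,0];print(w[0]*np.cos(YAW)+w[1]*np.sin(YAW))
im=ctrl.get_image('wrist')[:,:,::-1];print(lever(T,im)[:2],ctrl.get_obs()['contact_force'])
print(ctrl.finish_job())
```

```text
panel edge housing x -0.07464969921376678
panel edge housing x -0.0656360816727774
-0.06925504994406734
[(np.float64(0.7588832716032694), np.float64(120.0)), (np.float64(0.7470677300288169), np.float64(121.0))] [ 0.3502  0.4858 -1.0275]
the job is handed in; nothing more can be done
None
```

The job is done and handed in at about 30 s. The chisel lies in the shut drawer and the selector rests in the third click from the end stop.

- **Chisel:** I gripped it across the shank and lowered it until it touched the drawer floor before letting go. A picture afterwards showed it flat and centred. As the fingers opened in the drawer, the force reading rose to about 27 N, probably a finger against the drawer or housing. I did not see what it touched.
- **Drawer:** I pushed it until it stopped moving, at about 33 N. The last measurement put the panel within a few mm of the housing front, which fits fully shut.
- **Selector:** I swung the lever counter-clockwise to its end stop. The stop was felt as a rise in force, and the picture gave 209.7° against the expected 210°.
- **Three clicks back:** My first push clockwise left the lever at about 132°, hung between two clicks. I nudged it a little further clockwise, and the last two pictures put it at 120–121°, against 120° for the third click.
- **At hand-in:** The arm was clear, and contact force read about 1 N, within sensor noise. I did not touch the tape roll or the oil can.

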